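# Kit the pedestal hardware on its shadow pads

## Robot

A 6-joint arm with a two-finger parallel gripper is mounted at the origin on the work surface. World frame = base frame: x ahead of the robot, y to its left, z up, the work surface at z = 0. Lengths are in m, angles in degrees, forces in N, time in s.
With the tool pointing down it reaches from about 0.3 to 0.75 m from the base axis. Payload 8.5 kg.
Tool frame: the origin (TCP) lies at the very end of the fingers, on their centre line; the grasp point (between the pads) lies 19 mm behind it (env.tcp_to_grasp is the distance from the TCP to the grasp point, in m); z points along the fingers, y is the line along which they close (so a half turn about z gives the same grasp; the last joint's range is limited). The gripper opens to 85 mm and grips with 20 to 120 N. Pads are 22 mm wide; open, the fingers measure 114 mm over their backs; the gripper's body (76 mm by 85 mm) begins 54 mm behind the grasp point. The pads swing forward as they close: fully open they stand 13 mm farther back than shut.
Start: joints at [61.003, 21.807, 74.336, -0, 83.858, -12.336], TCP at [0.158, 0.527, 0.231] pointing down, gripper open.
Joint ranges: [-178.18, 178.18], [-50.72, 133.34], [12.68, 142.11], [-81.47, 261.47], [9.98, 163.14], [-165.26, 165.26]. Speed limits (degrees/s): [136.94, 136.94, 180, 180, 180, 180].

## Interface

Orientations are given as a 3x3 rotation matrix whose columns are the frame's x, y, z axes.
In Python, from rig import status, get_image, env gives the robot as it stands.
- The arm moves only by the shell command python3 -m handwheel 'ROWS' [FORCE]. ROWS is text: rows parted by semicolons, each of 7 numbers parted by spaces: the shift along the world's x, y, z in cm, then the turn, a rotation vector about the world's x, y, z in degrees, then the opening, from 0 (shut) to 1 (fully open). In form: dx dy dz wx wy wz gripper; .... A call has 1 to 8 rows; each row is the pose to reach, as a shift and turn from the pose commanded when the call began; what a row does not reach only later rows make up. A row lasts 1/12 s, in which the tool goes at most 41.7 mm and 7.16 degrees, less where a joint would pass 70% of its speed; a pose out of reach is approached as far as the arm can. A call with a gripper value outside its range is refused whole. The fingers move at their own pace and stop on an object; FORCE is the grip in N (left out, the last holds). Time passes only in rows, so rows that repeat a pose let the fingers close. It gives the time, the measured TCP pose, the force, the opening and the grip force at its end, in the units of the state.
- status.observe(): the state, without advancing time (a new reading comes with each control period).
- get_image(name): name is "side" or "top" or "wrist"; returns a dict with "color" (384x512x3 uint8, red, green, blue), "vertical_fov" (degrees; the focal length in pixels is half the picture's height over the tangent of half this angle, whatever the lens; pixels are square), "cx", "cy" (the principal point, pixels), "xyz" and "orientation" of the camera in the world. Camera axes: x right, y down, z forward; pixel columns grow to the right and rows downward; lengths in m; the calibration is good to about 2 mm. A picture is of the moment at which its call begins. There is no depth.
- env.close_job(): hands the job in; it is judged then, once.
The state is a dict: "time_s": time; "q": joint angles; "qvel": joint speeds; "joint_efforts": joint torques, N m; "position": TCP position; "tool_rot": TCP orientation; "ft_force": force on the tool from outside, world axes, zero at the start; "wrist_torque": the same for the moment, N m; "grip_width": finger opening in m; "gripper_force": force on a finger pad.
Only numpy, scipy, OpenCV 4.12 (cv2) and the standard library are available. Lean on these libraries where they do the work, as an engineer would, in place of code of your own. Each camera call takes 0.05 s, during which the arm holds its last target. There are 200 camera calls.

## Task

The hardware from a refurbished drawer pedestal must be laid out for refitting. Stand the long handle, the short handle, the caster and the levelling foot each centred on the foam pad whose dark outline matches its base, upright as they are now, with each handle lying along its outline. Leave the spray can and the roll of tape where they are.

Things in the scene. Friction and masses are not known exactly. Their poses are not given: they have to be found in the camera images.
- long_handle_mid (a point): Bow handle of flat brushed steel, the longer one, standing on its two feet like a bridge: 140 mm long (x), 18 mm wide (y), 34 mm high (z up). The top bar is 6 mm thick, 28 to 34 mm above the underside, with open space beneath between the 18 mm long end feet. Point: middle of the top bar, 31 mm above the underside. Grip here from above, across its 18 mm width. 90 to 165 g.
- short_handle_mid (a point): Bow handle of flat brushed steel, the shorter one, standing on its two feet like a bridge: 96 mm long (x), 18 mm wide (y), 34 mm high (z up). The top bar is 6 mm thick, 28 to 34 mm above the underside, with open space beneath between the 18 mm long end feet. Point: middle of the top bar, 31 mm above the underside. Grip here from above, across its 18 mm width. 65 to 125 g.
- caster_mid (a point): Furniture caster, 60 mm high, upside down on its square steel plate (56 x 56 x 4 mm, edges along x and y), twin black wheels up. Point on its vertical centre line, 30 mm above the underside. Wheels 46 mm in diameter, axle along y, 37 mm above the underside; the pair is 33 mm wide over its flat outer faces: grip across these (along y) from above. z up. 110 to 205 g.
- foot_mid (a point): Levelling foot standing on its round black base (52 mm diameter, 8 mm thick, sloping up to 15 mm high near the middle) with an upright steel stem of 12 mm diameter reaching 60 mm above the underside. This point is on the axis, 30 mm above the underside. Grip the stem from above, any way round. 75 to 135 g.
- pad_a: Grey foam pad fixed to the bench, 156 mm (its x) by 68 mm (its y), 6 mm thick; origin at the centre of its underside, z up, top face 6 mm above the bench. At its centre a flat dark outline: a 140 x 18 mm bar along its x, for the long handle.
- pad_b: Grey foam pad fixed to the bench, 156 mm (its x) by 68 mm (its y), 6 mm thick; origin at the centre of its underside, z up, top face 6 mm above the bench. At its centre a flat dark outline: a 96 x 18 mm bar along its x, for the short handle.
- pad_c: Grey foam pad fixed to the bench, 156 mm (its x) by 68 mm (its y), 6 mm thick; origin at the centre of its underside, z up, top face 6 mm above the bench. At its centre a flat dark outline: a 56 mm square, for the caster's plate.
- pad_d: Grey foam pad fixed to the bench, 156 mm (its x) by 68 mm (its y), 6 mm thick; origin at the centre of its underside, z up, top face 6 mm above the bench. At its centre a flat dark outline: a disc of 52 mm diameter, for the levelling foot.
- spray_can_mid (a point): Bystander: upright spray can, 60 mm diameter, 170 mm high, beyond the work; point at its centre. Leave alone.
- tape_roll_mid (a point): Bystander: brown roll of packing tape lying flat, 104 mm diameter, 48 mm high, beyond the work; point at its centre. Leave alone.
There are look-alikes about, which are no part of the job. Leave any pink look-alike of the part that bears foot_mid alone.

How it is judged:
By the outcome, as a careful person would: the job done as asked, in the order asked, and still so for the second after the job is handed in, with the robot touching nothing.
It also fails if it takes over 99 s, if anything falls off the work surface, if the arm or the gripper's body presses on something with over 40 N, if the wrist force passes 120 N, or if a joint passes its speed limit or range.

## Working session

There is one attempt and no reset: what is moved stays moved. The work goes in short steps, Python scripts to look and compute and a shell command to move; the robot and the scene stay as the last step left them, time stands still between calls to the robot, and variables do not carry over. Pictures are saved under pics/ and viewed, at most 14 in all, crops included, and the job is handed in when it is done.

```bash
mkdir -p pics; cat > h.py <<'E'
import numpy as np,cv2
from rig import status,get_image,env
def shot(n,f):
    d=get_image(n); cv2.imwrite(f'pics/{f}.png',d['color'][:,:,::-1]); np.save(f'pics/{f}.npy',d,allow_pickle=True); return d
def load(f): return np.load(f'pics/{f}.npy',allow_pickle=True).item()
def ray(d,u,v,z):
    f=d['color'].shape[0]/2/np.tan(np.radians(d['vertical_fov'])/2)
    R=np.array(d['orientation']);o=np.array(d['xyz'])
    r=R@np.array([(u-d['cx'])/f,(v-d['cy'])/f,1]); return o+r*(z-o[2])/r[2]
E
python3 - <<'E'
from h import *
for n in('top','side','wrist'):
    d=shot(n,n+'0');print(n,d['xyz'],np.round(d['orientation'],2).tolist(),d['vertical_fov'],d['cx'],d['cy'])
s=status.observe();print(s['tool_rot'],s['time_s'],s['grip_width'])
E
```

```text
top [0.41863455 0.01319924 1.31812187] [[0.01, -0.99, 0.13], [-1.0, -0.01, 0.0], [-0.0, -0.13, -0.99]] 42.04366172635842 260.454234472802 186.90315675349686
side [0.52410239 0.726734   0.99687308] [[-1.0, -0.08, 0.05], [-0.09, 0.78, -0.62], [0.01, -0.62, -0.78]] 49.65402399967158 260.4300457532749 180.41751045714645
wrist [0.08721351 0.54803162 0.3738667 ] [[0.29, 0.92, 0.28], [0.96, -0.27, -0.09], [-0.0, 0.29, -0.96]] 64.30652319491065 252.91191359326262 195.78305242269397
[[-9.58012358e-01  2.86726457e-01 -5.10233542e-04]
 [ 2.86726822e-01  9.58011947e-01 -9.15883985e-04]
 [ 2.26201659e-04 -1.02372582e-03 -9.99999450e-01]] 0.15 0.08549199621336032
```

View pics/top0.png

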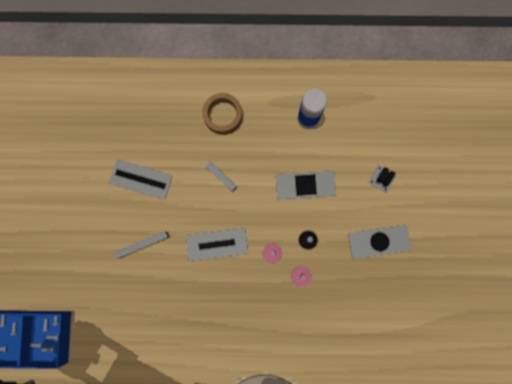

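View pics/side0.png

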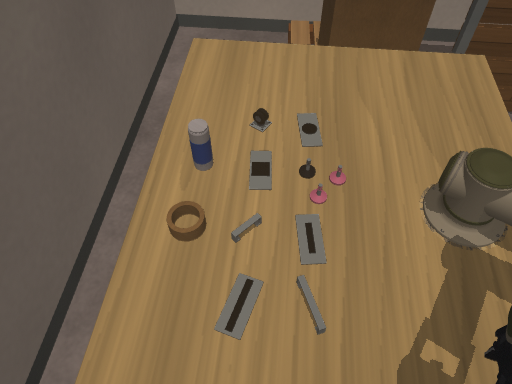

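The top view shows the long handle (142,245), pad A (141,180), short handle (221,178), pad B (217,244), caster (382,178), pad C (306,185), black foot (308,240) and pad D (380,242). The look-alikes are the pink feet at (272,253) and (301,276). The spray can (312,108) and tape (222,113) are bystanders.

What could be confused: the two bars, long (142,245) ≈58 px and short (221,178) ≈38 px; and the feet, black (308,240) against pink (272,253) and (301,276). I choose the black one.

```bash
python3 - <<'E'
from h import *
d=load('top0');im=d['color'];hsv=cv2.cvtColor(im,cv2.COLOR_RGB2HSV)
cv2.imwrite('pics/c0.png',cv2.resize(im[145:295,95:425,::-1],None,fx=2.4,fy=2.4,interpolation=cv2.INTER_CUBIC))
def go(mask,z,lab,amin):
    n,l,st,c=cv2.connectedComponentsWithStats(mask.astype(np.uint8))
    for i in range(1,n):
        x,y,w,h,a=st[i]
        if a<amin or not(95<c[i][0]<425 and 150<c[i][1]<290):continue
        ys,xs=np.where(l==i)
        P=np.array([ray(d,u,v,z)[:2] for u,v in zip(xs,ys)])*1000
        (cc,s,ang)=cv2.minAreaRect(P.astype(np.float32))
        e=np.linalg.eigh(np.cov(P.T))[1][:,1]
        print(lab,c[i].round(0),a,'ctr',np.round(cc),'mean',P.mean(0).round(),'size',np.round(s),'axis',round(np.degrees(np.arctan2(e[1],e[0])),1))
go((hsv[...,1]<60)&(hsv[...,2]>60),.006,'grey',40)
go(hsv[...,2]<60,.006,'dark',40)
E
```

```text
grey [140. 179.] 1222 ctr [608. 335.] mean [608. 335.] size [156.  68.] axis 74.4
grey [221. 176.] 260 ctr [619. 123.] mean [618. 123.] size [101.  19.] axis 48.3
grey [380. 180.] 242 ctr [ 617. -306.] mean [ 613. -300.] size [56. 56.] axis -146.9
grey [305. 185.] 1123 ctr [ 598. -103.] mean [ 597. -102.] size [ 68. 155.] axis 94.3
grey [379. 241.] 1302 ctr [ 450. -296.] mean [ 450. -296.] size [ 68. 156.] axis 99.0
grey [216. 244.] 1394 ctr [439. 129.] mean [438. 129.] size [ 68. 156.] axis 98.3
grey [141. 244.] 425 ctr [435. 326.] mean [435. 327.] size [ 21. 146.] axis 113.6
dark [385. 177.] 198 ctr [ 621. -315.] mean [ 621. -315.] size [34. 44.] axis 144.0
dark [140. 179.] 253 ctr [608. 336.] mean [608. 336.] size [135.  13.] axis 74.3
dark [305. 184.] 371 ctr [ 598. -103.] mean [ 598. -103.] size [51. 52.] axis 114.3
dark [307. 240.] 212 ctr [ 453. -109.] mean [ 453. -108.] size [44. 43.] axis 109.0
dark [379. 241.] 262 ctr [ 450. -296.] mean [ 450. -296.] size [44. 44.] axis 65.0
dark [216. 244.] 173 ctr [439. 129.] mean [439. 130.] size [13. 91.] axis 98.0
```

View pics/c0.png

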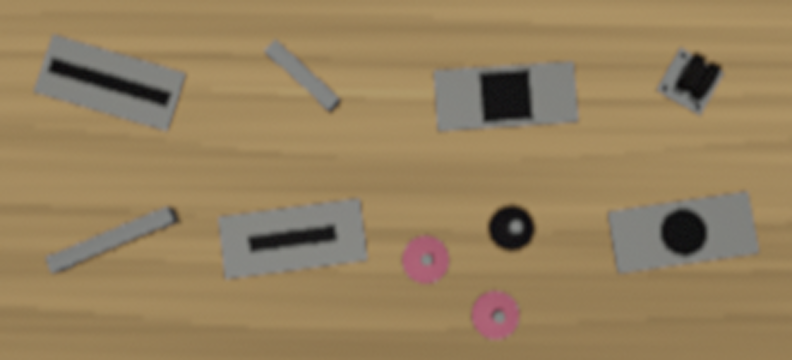

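The picture confirms the choices: long bar lower left, short bar upper middle, the only black foot at crop (512,228), caster at upper right. Moving above the long handle.

```bash
python3 -m handwheel '27.7 -20.7 -9 0 0 -49.7 0.6;27.7 -20.7 -9 0 0 -49.7 0.6;27.7 -20.7 -9 0 0 -49.7 0.6;27.7 -20.7 -9 0 0 -49.7 0.6;27.7 -20.7 -9 0 0 -49.7 0.6;27.7 -20.7 -9 0 0 -49.7 0.6;27.7 -20.7 -9 0 0 -49.7 0.6;27.7 -20.7 -9 0 0 -49.7 0.6' 40
python3 -m handwheel '0 0 0 0 0 0 0.6;0 0 0 0 0 0 0.6'; python3 - <<'E'
from h import *
d=shot('wrist','w1');s=status.observe();print(s['position'],s['tool_rot'][:,1] if hasattr(s['tool_rot'],'shape') else s['tool_rot'])
E
```

```text
time_s: 0.82
position: [0.4173, 0.3323, 0.1468]
tool_rot: [[-0.395, 0.919, -0.0], [0.919, 0.395, -0.0], [0.0, -0.0, -1.0]]
ft_force: [1.0, 0.9, 0.3]
grip_width: 0.0511
gripper_force: 0.0
time_s: 0.98
position: [0.4171, 0.3324, 0.1465]
tool_rot: [[-0.398, 0.917, -0.002], [0.917, 0.398, -0.001], [0.0, -0.002, -1.0]]
ft_force: [0.2, -0.1, -0.5]
grip_width: 0.0514
gripper_force: 0.0
[0.41612855 0.33343226 0.14702296] [ 0.91659047  0.39982576 -0.00113031]
```

View pics/w1.png

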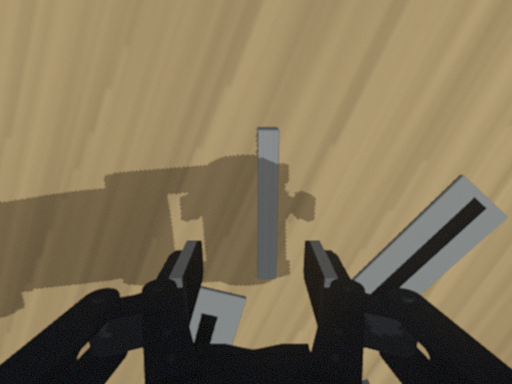

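The wrist view shows the handle vertical in the picture between (268,128) and (267,277), slightly left of mid-fingers axis (~254).

```bash
cat >> h.py <<'E'
def blobs(d,mask,z,amin=300):
    n,l,st,c=cv2.connectedComponentsWithStats(cv2.morphologyEx(mask.astype(np.uint8),cv2.MORPH_OPEN,np.ones((3,3))))
    for i in range(1,n):
        if st[i][4]<amin: continue
        k=cv2.findContours((l==i).astype(np.uint8),0,1)[0][0][:,0]
        P=np.array([ray(d,u,v,z)[:2] for u,v in k],np.float32)*1000
        cc,s,a=cv2.minAreaRect(P)
        if s[0]<s[1]:s=s[::-1];a+=90
        print('px',c[i].round(0),st[i].tolist(),'ctr',np.round(cc,1),'size',np.round(s,1),'axis',round(a%180,1))
def hsv(d): return cv2.cvtColor(d['color'],cv2.COLOR_RGB2HSV)
def grey(d):
    h=hsv(d);return (h[...,1]<60)&(h[...,2]>50)
def dark(d): return hsv(d)[...,2]<50
E
python3 - <<'E'
from h import *
d=load('w1');blobs(d,grey(d),.034);blobs(d,grey(d),.006)
for p in[(258,128),(278,128),(258,277),(277,277)]:print(ray(d,*p,.034)*1000)
E
```

```text
px [267. 201.] [257, 127, 23, 152, 3116] ctr [436.3 323.2] size [141.   18.2] axis 113.7
px [433. 239.] [354, 175, 153, 120, 6569] ctr [588.  344.8] size [135.9  63.6] axis 74.4
px [182. 263.] [169, 241, 27, 47, 537] ctr [384.6 241.1] size [52.5 14.8] axis 94.9
px [324. 263.] [310, 241, 28, 47, 549] ctr [508.2 295.1] size [52.8 14.9] axis 132.5
px [218. 314.] [189, 287, 57, 58, 2104] ctr [436.5 195.9] size [65.8 48. ] axis 98.2
px [267. 201.] [257, 127, 23, 152, 3116] ctr [441.6 314.7] size [156.5  20.2] axis 113.7
px [433. 239.] [354, 175, 153, 120, 6569] ctr [609.8 338.6] size [150.8  70.6] axis 74.4
px [182. 263.] [169, 241, 27, 47, 537] ctr [384.1 223.6] size [58.2 16.4] axis 94.9
px [324. 263.] [310, 241, 28, 47, 549] ctr [521.3 283.5] size [58.5 16.5] axis 132.5
px [218. 314.] [189, 287, 57, 58, 2104] ctr [441.8 173.5] size [73.  53.3] axis 98.2
[400.70019187 383.74207342  34.        ]
[415.72834106 390.27542984  34.        ]
[456.77832448 256.44046159  34.        ]
[473.38472895 263.66683433  34.        ]
```

```bash
python3 -m handwheel '1.9 -1.1 -3 0 0 0.2 0.6;1.9 -1.1 -6.5 0 0 0.2 0.6;1.9 -1.1 -10 0 0 0.2 0.6;1.9 -1.1 -12.5 0 0 0.2 0.6;1.9 -1.1 -13.4 0 0 0.2 0.6;1.9 -1.1 -13.4 0 0 0.2 0.6;1.9 -1.1 -13.4 0 0 0.2 0' 40
python3 -m handwheel '0 0 0 0 0 0 0;0 0 0 0 0 0 0;0 0 0 0 0 0 0;0 0 0 0 0 0 0;0 0 0 0 0 0 0;0 0 0 0 0 0 0'
```

```text
time_s: 1.62
position: [0.4351, 0.3237, 0.0145]
tool_rot: [[-0.405, 0.914, 0.001], [0.914, 0.405, 0.001], [0.0, 0.001, -1.0]]
ft_force: [0.0, -0.1, 0.5]
grip_width: 0.0403
gripper_force: 0.0
time_s: 2.12
position: [0.4358, 0.3235, 0.0152]
tool_rot: [[-0.404, 0.915, 0.003], [0.915, 0.404, 0.002], [0.001, 0.003, -1.0]]
ft_force: [-1.8, 1.5, 7.6]
grip_width: 0.017
gripper_force: 39.0
```

```bash
python3 -m handwheel '0 0 3.5 0 0 0 0;0 0 6 0 0 0 0;3 0.2 7 0 0 -7 0;6.5 0.5 7 0 0 -14 0;10 0.7 7 0 0 -21 0;13.5 1 7 0 0 -28 0;17.2 1.2 7 0 0 -35 0;17.2 1.2 7 0 0 -39.3 0'
python3 -m handwheel '0 0 0 0 0 0 0;0 0 0 0 0 0 0;0 0 0 0 0 0 0'; python3 - <<'E'
from h import *
d=shot('wrist','w2');shot('side','s2');print(status.observe()['position']);blobs(d,grey(d),.006);print();blobs(d,dark(d),.006)
E
```

```text
time_s: 2.78
position: [0.6127, 0.3339, 0.0837]
tool_rot: [[0.275, 0.961, 0.005], [0.961, -0.275, 0.001], [0.002, 0.004, -1.0]]
ft_force: [-0.6, 0.6, -1.1]
grip_width: 0.0169
gripper_force: 39.7
time_s: 3.03
position: [0.6061, 0.335, 0.0839]
tool_rot: [[0.264, 0.965, -0.0], [0.965, -0.264, -0.0], [-0.0, -0.0, -1.0]]
ft_force: [-0.4, -0.2, -1.7]
grip_width: 0.0168
gripper_force: 39.7
[0.60625488 0.33504951 0.08399482]
px [255. 200.] [208, 96, 99, 253, 18221] ctr [602.2 307.1] size [214.3  67.8] axis 74.3

px [253. 340.] [0, 247, 512, 137, 34658] ctr [582.6 232.1] size [476.1 139.7] axis 164.7
```

View pics/w2.png

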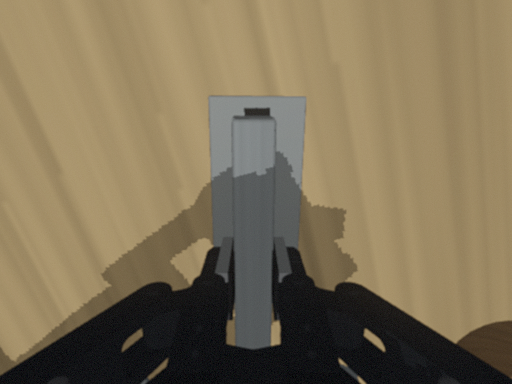

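Far pad edge runs (209,96)–(306,98), outline end at (257,108), and the held bar from (254,117) to (254,348).

```bash
python3 - <<'E'
from h import *
d=load('w2');a=np.radians(74.4);e=np.array([np.cos(a),np.sin(a)])
m=lambda p,z:ray(d,*p,z)[:2]*1000
print('pad ctr',(m((209,96),.006)+m((306,98),.006))/2-78*e, 'outline',m((257.5,107.5),.006)-70*e)
for s in [(209,150),(303,150)]: print(m(s,.006))
for z in(.1,.103,.106):
    f=m((254,117),z);n=m((254.5,348),z);print(z,(f+n)/2,np.linalg.norm(f-n),np.degrees(np.arctan2(*(f-n)[::-1])))
E
```

```text
pad ctr [610.38548601 334.12381253] outline [610.70617542 335.13114649]
[588.04667691 383.24876751]
[653.64783738 365.35897684]
0.1 [611.29482434 345.74735644] 114.89474931989312 74.94249773811507
0.103 [611.6702355  347.19261919] 112.1794943308702 74.94249773811502
0.106 [612.04564666 348.63788195] 109.4642393418472 74.94249773811508
```

```bash
python3 - <<'E'
from h import *
d=load('w2');a=np.radians(74.6);e=np.array([np.cos(a),np.sin(a)])
for z in(.103,.106):print(ray(d,254,117,z)[:2]*1000-70*e)
d=load('s2');blobs(d,grey(d)&(np.mgrid[:384,:512][1]<330),.1);cv2.imwrite('pics/s2c.png',cv2.resize(d['color'][200:384,150:400,::-1],None,fx=3,fy=3))
E
```

```text
[607.65276854 333.86987958]
[607.67548393 334.00412818]
px [ 88. 149.] [0, 0, 323, 384, 57486] ctr [1012.6 -167.8] size [1480.  1348.8] axis 96.0
px [198. 131.] [188, 119, 22, 25, 457] ctr [ 792.5 -155. ] size [107.6  61.2] axis 105.5
px [314. 252.] [300, 231, 26, 33, 466] ctr [441.8 211.8] size [88.8 60.7] axis 95.5
px [236. 312.] [215, 284, 44, 55, 1098] ctr [604.2 386.4] size [113.4  61.8] axis 74.3
```

View pics/s2c.png

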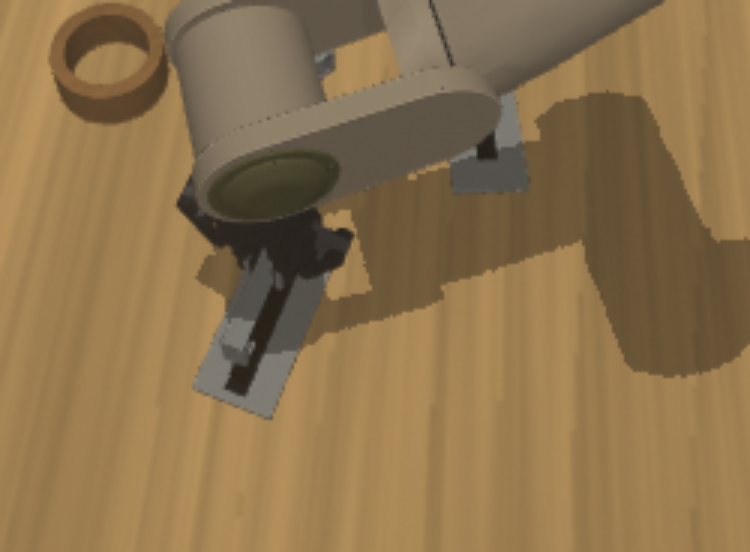

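The handle hangs level above its outline, held by the fingers. Lower it and correct by +2 mm in x.

```bash
python3 -m handwheel '0.2 0.05 -2 0 0 -0.3 0;0.2 0.05 -4 0 0 -0.3 0;0.2 0.05 -5.4 0 0 -0.3 0;0.2 0.05 -6 0 0 -0.3 0;0.2 0.05 -6.2 0 0 -0.3 0;0.2 0.05 -6.2 0 0 -0.3 0'
```

```text
time_s: 3.63
position: [0.6089, 0.3355, 0.0219]
tool_rot: [[0.271, 0.963, 0.0], [0.963, -0.271, 0.0], [0.0, 0.0, -1.0]]
ft_force: [0.2, -0.3, -1.7]
grip_width: 0.017
gripper_force: 39.6
```

```bash
python3 -m handwheel '0 0 -0.1 0 0 0 0;0 0 -0.2 0 0 0 0;0 0 -0.2 0 0 0 0'; python3 -m handwheel '0 0 -0.1 0 0 0 0;0 0 -0.2 0 0 0 0;0 0 -0.2 0 0 0 0'
```

```text
time_s: 3.88
position: [0.6094, 0.3356, 0.0213]
tool_rot: [[0.271, 0.963, 0.002], [0.963, -0.271, 0.001], [0.001, 0.002, -1.0]]
ft_force: [-2.2, -0.6, 6.3]
grip_width: 0.0168
gripper_force: 40.4
time_s: 4.13
position: [0.6096, 0.3356, 0.0211]
tool_rot: [[0.271, 0.963, 0.003], [0.963, -0.271, 0.001], [0.002, 0.003, -1.0]]
ft_force: [-6.6, -3.3, 18.3]
grip_width: 0.0168
gripper_force: 41.5
```

```bash
python3 -m handwheel '0 0 0.3 0 0 0 0;0 0 0.3 0 0 0 0;0 0 0.3 0 0 0 0.5;0 0 0.3 0 0 0 0.5;0 0 0.3 0 0 0 0.5;0 0 0.3 0 0 0 0.5;0 0 3 0 0 0 0.5;0 0 7 0 0 0 0.5';
python3 -m handwheel '0 -4 3 0 0 0 0.6;0 -8 6 0 0 -7 0.6;0 -12 6 0 0 -14 0.6;0 -16 6 0 0 -21 0.6;0 -20 6 0 0 -25.8 0.6;0 -20 6 0 0 -25.8 0.6'
python3 - <<'E'
from h import *
d=shot('top','t3');m=grey(d)|0;blobs(d,grey(d)&(np.mgrid[:384,:512][0]>140)&(np.mgrid[:384,:512][0]<215),.04,40)
d=shot('wrist','w3');blobs(d,grey(d),.034)
cv2.imwrite('pics/m3.png',np.hstack([load('t3')['color'][100:292,60:316,::-1].repeat(2,0).repeat(2,1)[:384,:400],d['color'][:,:400,::-1]]))
print(status.observe()['position'])
E
```

```text
time_s: 4.8
position: [0.6072, 0.3345, 0.0838]
tool_rot: [[0.272, 0.962, -0.008], [0.962, -0.272, -0.003], [-0.005, -0.007, -1.0]]
ft_force: [-0.1, 0.0, -0.1]
grip_width: 0.0425
gripper_force: 0.0
time_s: 5.3
position: [0.6093, 0.1298, 0.1478]
tool_rot: [[0.67, 0.742, 0.0], [0.742, -0.67, -0.001], [-0.001, 0.001, -1.0]]
ft_force: [0.5, 0.1, 0.1]
grip_width: 0.0512
gripper_force: 0.0
px [182. 178.] [110, 141, 126, 74, 5635] ctr [608.6 243.8] size [323.5 190.9] axis 90.7
px [378. 180.] [369, 166, 22, 26, 225] ctr [ 611.  -297.8] size [54.2 53.4] axis 60.0
px [305. 185.] [276, 171, 60, 29, 1145] ctr [593.  -99.7] size [151.3  66.6] axis 94.3
px [107.  48.] [37, 0, 132, 110, 7685] ctr [607.9 294.9] size [87.2 61.5] axis 74.3
px [265. 188.] [255, 136, 22, 108, 2203] ctr [618.7 122.4] size [97.4 18.1] axis 48.3
px [105. 260.] [57, 221, 104, 77, 3766] ctr [459.5 164.8] size [80.2 63.2] axis 98.3
px [182. 263.] [169, 241, 27, 47, 540] ctr [513.8 123. ] size [52.6 14.6] axis 29.2
px [324. 263.] [310, 241, 28, 47, 534] ctr [614.7  32.7] size [53.  14.9] axis 67.2
px [199. 309.] [189, 295, 23, 33, 353] ctr [488.5  71.3] size [39.7 15.8] axis 31.5
px [383. 369.] [362, 353, 40, 31, 343] ctr [ 584.2 -107.5] size [60.8 12.3] axis 94.8
[0.60932568 0.13309558 0.14746587]
```

View pics/m3.png

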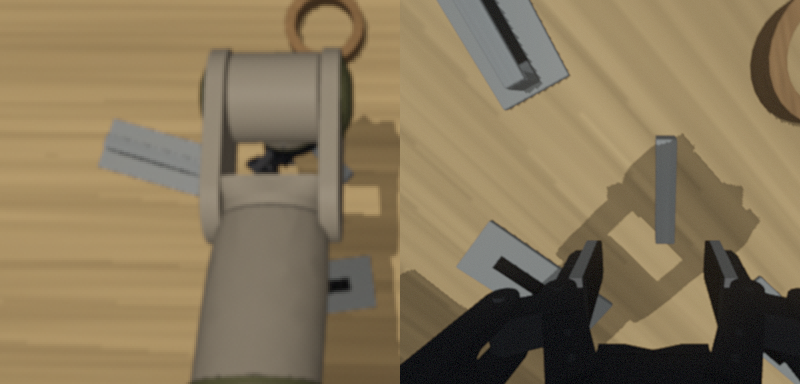

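The long handle stands on pad A (wrist frame shows its end block on the outline at left); the short handle lies at wrist (265,188), clear of the fingers.

```bash
python3 -m handwheel '0.8 -1 -3 0 0 0.4 0.6;0.8 -1 -6.5 0 0 0.4 0.6;0.8 -1 -10 0 0 0.4 0.6;0.8 -1 -12.5 0 0 0.4 0.6;0.8 -1 -13.2 0 0 0.4 0.6;0.8 -1 -13.2 0 0 0.4 0.6;0.8 -1 -13.2 0 0 0.4 0' 40
python3 -m handwheel '0 0 0 0 0 0 0;0 0 0 0 0 0 0;0 0 0 0 0 0 0;0 0 0 0 0 0 0;0 0 0 0 0 0 0;0 0 0 0 0 0 0'
```

```text
time_s: 5.98
position: [0.6178, 0.1262, 0.0164]
tool_rot: [[0.657, 0.754, 0.002], [0.754, -0.657, 0.0], [0.001, 0.001, -1.0]]
ft_force: [0.8, -0.5, 0.9]
grip_width: 0.0405
gripper_force: 0.0
time_s: 6.48
position: [0.6181, 0.1256, 0.0173]
tool_rot: [[0.658, 0.753, 0.004], [0.753, -0.658, 0.001], [0.003, 0.002, -1.0]]
ft_force: [-0.8, 2.2, 6.8]
grip_width: 0.0171
gripper_force: 39.1
```

```bash
python3 -m handwheel '0 0 3.5 0 0 0 0;0 0 7 0 0 0 0;-3 0 7 0 0 7 0;-6 0 7 0 0 14 0;-9 0 7 0 0 21 0;-12 0 7 0 0 28 0;-15 0.1 7 0 0 35 0;-17.9 0.3 7 0 0 42 0'
python3 -m handwheel '0 0 0 0 0 7.5 0;0 0 0 0 0 7.5 0;0 0 0 0 0 7.5 0;0 0 0 0 0 7.5 0;0 0 0 0 0 7.5 0'; python3 - <<'E'
from h import *
d=shot('wrist','w4');shot('top','t4');s=status.observe();print(s['position'],s['tool_rot'])
m=grey(d);n,l,st,c=cv2.connectedComponentsWithStats(m.astype(np.uint8));print(st[st[:,4]>400])
t=load('t4')['color'][100:292,60:316,::-1].repeat(2,0).repeat(2,1)[:384,:280]
cv2.imwrite('pics/m4.png',np.hstack([t,d['color'][:,:,::-1]]))
E
```

```text
time_s: 7.15
position: [0.4366, 0.1282, 0.086]
tool_rot: [[-0.02, 1.0, 0.001], [1.0, 0.02, -0.0], [-0.0, 0.001, -1.0]]
ft_force: [0.4, -0.5, -0.9]
grip_width: 0.0171
gripper_force: 39.5
time_s: 7.57
position: [0.4389, 0.1282, 0.0854]
tool_rot: [[-0.142, 0.99, 0.001], [0.99, 0.142, 0.0], [-0.0, 0.001, -1.0]]
ft_force: [0.9, -0.8, -1.2]
grip_width: 0.0171
gripper_force: 39.5
[0.43857838 0.12819601 0.08527008] [[-1.43347726e-01  9.89672377e-01  1.24878270e-04]
 [ 9.89672385e-01  1.43347727e-01 -1.35099322e-06]
 [-1.92380568e-05  1.23394914e-04 -9.99999992e-01]]
[[     0      0    512    384 176786]
 [   458      0     54     55   2025]
 [   205     96     98    254  17724]]
```

View pics/m4.png

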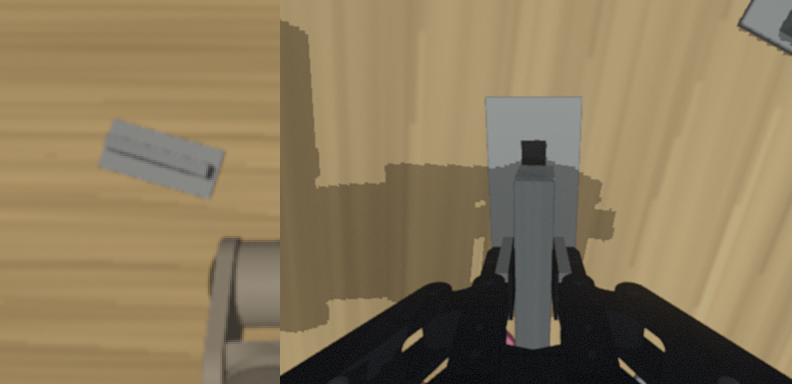

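```bash
python3 - <<'E'
from h import *
d=load('w4');g=d['color'].mean(2)
print('col',[(r,int(g[r,248:260].mean())) for r in range(134,188)]);
for r in(200,225,112):print(r,g[r,195:312].astype(int).tolist())
t=load('t4');blobs(t,dark(t)&(np.mgrid[:384,:512][0]<215),.006,3);blobs(t,grey(t)&(np.mgrid[:384,:512][0]<215),.006,100)
E
```

```text
col [(134, 145), (135, 146), (136, 145), (137, 146), (138, 146), (139, 134), (140, 93), (141, 49), (142, 38), (143, 41), (144, 41), (145, 40), (146, 40), (147, 40), (148, 39), (149, 41), (150, 39), (151, 40), (152, 39), (153, 39), (154, 39), (155, 39), (156, 38), (157, 35), (158, 35), (159, 33), (160, 31), (161, 32), (162, 32), (163, 29), (164, 37), (165, 58), (166, 73), (167, 78), (168, 79), (169, 79), (170, 79), (171, 78), (172, 77), (173, 76), (174, 74), (175, 74), (176, 73), (177, 76), (178, 79), (179, 78), (180, 81), (181, 90), (182, 95), (183, 96), (184, 97), (185, 97), (186, 97), (187, 96)]
200 [96, 97, 94, 95, 97, 114, 127, 124, 115, 103, 95, 93, 96, 94, 97, 93, 96, 98, 96, 94, 98, 96, 97, 96, 96, 97, 94, 94, 98, 97, 96, 96, 95, 96, 94, 97, 96, 93, 92, 88, 95, 96, 98, 97, 97, 92, 96, 92, 95, 98, 97, 95, 96, 96, 97, 97, 98, 97, 95, 99, 95, 96, 95, 96, 99, 96, 97, 93, 97, 96, 93, 94, 92, 96, 96, 95, 92, 91, 87, 89, 96, 95, 97, 94, 96, 95, 94, 93, 97, 95, 98, 94, 97, 98, 97, 96, 96, 99, 96, 100, 97, 93, 93, 97, 102, 107, 105, 105, 104, 103, 102, 100, 105, 101, 103, 104, 104]
225
[... 1157 characters left out ...]
0.1
px [385. 177.] [377, 169, 17, 17, 178] ctr [ 620.8 -314.8] size [41.9 32.4] axis 148.8
px [305. 185.] [296, 175, 20, 20, 354] ctr [ 598.  -102.8] size [50.2 49.1] axis 94.8
px [270.   7.] [0, 0, 512, 18, 7796] ctr [1090.    36.1] size [1423.1   50. ] axis 90.7
px [255.  40.] [0, 21, 512, 40, 17759] ctr [997.7  35.9] size [1414.1  101.5] axis 90.1
px [313. 103.] [300, 89, 27, 29, 587] ctr [ 821.  -123.8] size [81.3 65.9] axis 161.5
px [140. 179.] [110, 160, 62, 39, 1483] ctr [608.1 336.2] size [157.8  67.9] axis 74.3
px [378. 180.] [369, 166, 22, 26, 222] ctr [ 616.1 -306.1] size [55.8 54.5] axis 59.0
px [305. 185.] [276, 171, 60, 29, 1139] ctr [ 597.8 -102.8] size [155.1  68.3] axis 94.4
```

```bash
python3 - <<'E'
from h import *
d=load('t4');cv2.imwrite('pics/c4.png',cv2.resize(d['color'][150:210,100:185,::-1],None,fx=8,fy=8,interpolation=cv2.INTER_CUBIC))
E
```

```text
(no output)
```

View pics/c4.png

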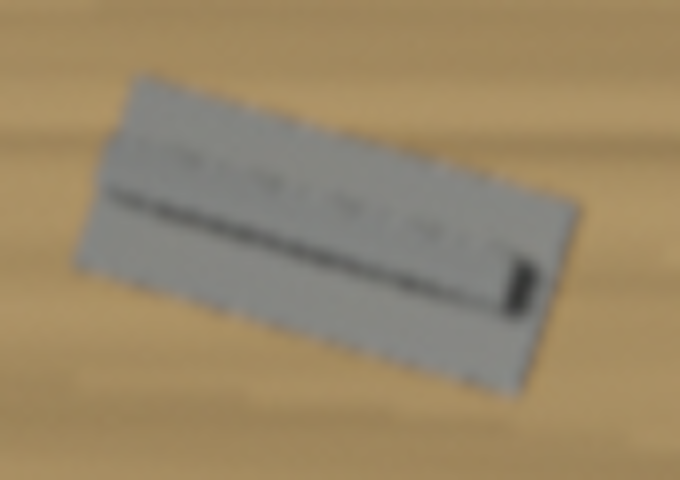

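```bash
python3 - <<'E'
from h import *
t=load('t4');a=np.radians(74.4);e=np.array([np.cos(a),np.sin(a)]);nn=np.array([-e[1],e[0]]);c=np.array([608,335.5])
for nm,p,z in[('endface bottom',(538,285),.006),('endface top',(508,275),.04),('left end top edge mid',(108,160),.04)]:
    q=ray(t,100+p[0]/8-.5,150+p[1]/8-.5,z)[:2]*1000-c;print(nm,q@e,q@nn)
d=load('w4');a=np.radians(98.3);e=np.array([np.cos(a),np.sin(a)]);m=lambda u,v,z:ray(d,u,v,z)[:2]*1000
print('pad',(m(205.5,97,.006)+m(301.3,97,.006))/2-78*e,'outline',m(253.5,140.2,.006)-48*e)
for z in(.1,.102,.104):print('h top',m(254.3,181,z)-48*e,'bot',m(254.3,165,z-.034)-48*e)
E
```

```text
endface bottom -72.63540020611788 -3.747326105318212
endface top -69.83024043471444 -1.561389711316881
left end top edge mid 66.07106674820277 -1.0883070462974942
pad [441.0120204  128.16450008] outline [441.00179624 128.49754701]
h top [441.89597968 122.18377206] bot [442.07892649 122.44398799]
h top [441.80957798 122.6867395 ] bot [442.00835063 122.83851924]
h top [441.72317628 123.18970693] bot [441.93777477 123.2330505 ]
```

```bash
python3 -m handwheel '-0.1 0.62 -2 0 0 0 0;-0.1 0.62 -4 0 0 0 0;-0.1 0.62 -5.4 0 0 0 0;-0.1 0.62 -5.9 0 0 0 0;-0.1 0.62 -6.1 0 0 0 0;-0.1 0.62 -6.2 0 0 0 0;-0.1 0.62 -6.2 0 0 0 0'; python3 -m handwheel '0 0 -0.1 0 0 0 0;0 0 -0.1 0 0 0 0'
```

```text
time_s: 8.25
position: [0.4375, 0.1345, 0.0238]
tool_rot: [[-0.145, 0.989, 0.001], [0.989, 0.145, 0.0], [-0.0, 0.001, -1.0]]
ft_force: [-0.0, 0.0, -1.8]
grip_width: 0.0165
gripper_force: 39.5
time_s: 8.42
position: [0.4377, 0.1345, 0.0233]
tool_rot: [[-0.145, 0.989, 0.002], [0.989, 0.145, 0.0], [-0.0, 0.002, -1.0]]
ft_force: [-0.8, -0.3, 5.5]
grip_width: 0.0167
gripper_force: 40.2
```

```bash
python3 -m handwheel '0 0 0.1 0 0 0 0;0 0 0.1 0 0 0 0.5;0 0 0.1 0 0 0 0.5;0 0 0.1 0 0 0 0.5;0 0 0.1 0 0 0 0.5;0 0 4 0 0 0 0.5;0 0 8 0 0 0 0.5;0 0 12 0 0 0 0.5';python3 -m handwheel '0 -2 3 0 0 0 0.5;0 -2 3 0 0 0 0.5;0 -2 3 0 0 0 0.5;0 -2 3 0 0 0 0.5;0 -2 3 0 0 0 0.5'
python3 - <<'E'
from h import *
d=shot('wrist','w5');s=status.observe();print(s['position'])
cv2.imwrite('pics/c5.png',cv2.resize(d['color'][20:320,130:380,::-1],None,fx=2,fy=2,interpolation=cv2.INTER_CUBIC))
blobs(d,grey(d),.006);blobs(d,dark(d),.006,60)
E
```

```text
time_s: 9.08
position: [0.4365, 0.1344, 0.1436]
tool_rot: [[-0.145, 0.989, -0.002], [0.989, 0.145, -0.0], [0.0, -0.002, -1.0]]
ft_force: [1.4, 1.4, 0.0]
grip_width: 0.0428
gripper_force: 0.0
time_s: 9.5
position: [0.4364, 0.1147, 0.171]
tool_rot: [[-0.145, 0.989, -0.003], [0.989, 0.145, 0.0], [0.001, -0.003, -1.0]]
ft_force: [0.2, 0.3, -0.4]
grip_width: 0.0428
gripper_force: 0.0
[0.43644589 0.11477295 0.17104468]
px [456.  26.] [408, 0, 101, 64, 3866] ctr [596.1 287.3] size [69.1 57.9] axis 164.7
px [258. 157.] [223, 84, 72, 151, 10079] ctr [440.8 128.9] size [155.   68.1] axis 98.2
px [193. 261.] [181, 240, 25, 46, 514] ctr [383.7   7.8] size [60.4 17.2] axis 82.5
px [313. 262.] [301, 240, 25, 46, 519] ctr [520.2  28. ] size [60.4 17.2] axis 114.4
px [461.   8.] [451, 0, 21, 19, 252] ctr [597.1 295.2] size [16.1 12.4] axis 75.4
px [255. 339.] [0, 240, 512, 144, 34668] ctr [465.4 -55.8] size [664.  203.3] axis 8.5
```

View pics/c5.png

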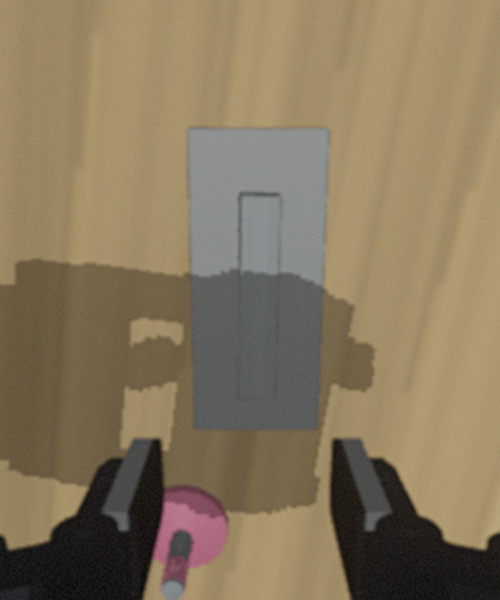

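```bash
python3 - <<'E'
from h import *
d=load('w5');P=np.array([ray(d,130+u/2-.25,20+v/2-.25,.04)[:2]*1000 for u,v in[(240,194),(281,194),(238,400),(276,400)]])
print(P.round(1),P.mean(0));f=(P[0]+P[1]-P[2]-P[3])/2;print(np.linalg.norm(f),np.degrees(np.arctan2(f[1],f[0])))
E
```

```text
[[425.8 176. ]
 [443.5 178.6]
 [438.6  80.8]
 [456.7  83.5]] [441.13168449 129.75512132]
96.01881785064045 97.77903571843603
```

B is well placed (offset <1 mm). Now the same look at A.

```bash
python3 -m handwheel '16.8 20.7 0 0 0 -23.9 0.5;16.8 20.7 0 0 0 -23.9 0.5;16.8 20.7 0 0 0 -23.9 0.5;16.8 20.7 0 0 0 -23.9 0.5;16.8 20.7 0 0 0 -23.9 0.5;16.8 20.7 0 0 0 -23.9 0.5;16.8 20.7 0 0 0 -23.9 0.5;16.8 20.7 0 0 0 -23.9 0.5';python3 -m handwheel '0 0 0 0 0 0 0.5;0 0 0 0 0 0 0.5;0 0 0 0 0 0 0.5'
python3 - <<'E'
from h import *
d=shot('wrist','w6');s=status.observe();print(s['position'])
cv2.imwrite('pics/c6.png',cv2.resize(d['color'][20:320,130:380,::-1],None,fx=2,fy=2,interpolation=cv2.INTER_CUBIC))
blobs(d,grey(d),.006)
E
```

```text
time_s: 10.22
position: [0.606, 0.3248, 0.1691]
tool_rot: [[0.265, 0.964, -0.003], [0.964, -0.265, -0.0], [-0.001, -0.002, -1.0]]
ft_force: [-0.2, 0.4, -0.7]
grip_width: 0.0429
gripper_force: 0.0
time_s: 10.47
position: [0.6045, 0.3208, 0.1722]
tool_rot: [[0.269, 0.963, -0.001], [0.963, -0.269, -0.0], [-0.001, -0.001, -1.0]]
ft_force: [-0.3, -0.8, 0.9]
grip_width: 0.0426
gripper_force: 0.0
[0.60467869 0.32069915 0.17252905]
px [253. 156.] [218, 82, 71, 159, 10188] ctr [609.1 330.9] size [164.4  68. ] axis 74.4
px [313. 261.] [301, 239, 25, 47, 525] ctr [646.6 207.7] size [61.8 17.3] axis 90.4
px [193. 261.] [182, 240, 24, 46, 506] ctr [513.3 244.2] size [60.6 17. ] axis 58.6
```

View pics/c6.png

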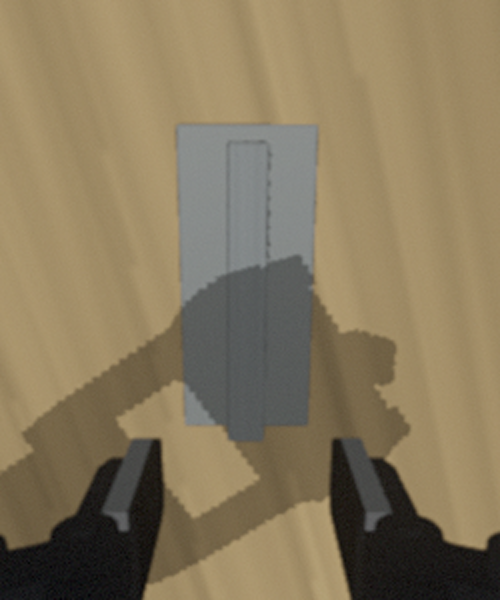

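```bash
python3 - <<'E'
from h import *
d=load('w6')
for L,z in(([(227,142),(268,142),(230,440),(265,440)],.04),([(178,125),(318,125),(185,424),(309,425)],.006)):
    P=np.array([ray(d,130+u/2-.25,20+v/2-.25,z)[:2]*1000 for u,v in L]);f=(P[0]+P[1]-P[2]-P[3])/2
    print(P.mean(0),np.linalg.norm(f),np.degrees(np.arctan2(f[1],f[0])))
E
```

```text
[610.53215193 334.2613908 ] 139.01975758913505 74.48426453582294
[610.86882214 335.22605497] 154.51817060616594 74.29761662128423
```

Both handles are within 1 mm of centre. On to the caster.

```bash
python3 -m handwheel '-2 -33 0 0 0 50 0.7;-2 -33 0 0 0 50 0.7;-2 -33 0 0 0 50 0.7;-2 -33 0 0 0 50 0.7;-2 -33 0 0 0 50 0.7;-2 -33 0 0 0 50 0.7;-2 -33 0 0 0 50 0.7;-2 -33 0 0 0 50 0.7' | sed -n 2,3p;python3 -m handwheel '3.2 -29.7 -1 0 0 24.6 0.7;3.2 -29.7 -1 0 0 24.6 0.7;3.2 -29.7 -1 0 0 24.6 0.7;3.2 -29.7 -1 0 0 24.6 0.7;3.2 -29.7 -1 0 0 24.6 0.7;3.2 -29.7 -1 0 0 24.6 0.7;3.2 -29.7 -1 0 0 24.6 0.7;3.2 -29.7 -1 0 0 24.6 0.7'
python3 -m handwheel '0 0 0 0 0 0 0.7;0 0 0 0 0 0 0.7;0 0 0 0 0 0 0.7'
python3 - <<'E'
from h import *
d=shot('wrist','w7');s=status.observe();print(s['position'],s['q'])
E
```

```text
position: [0.5847, -0.0011, 0.173]
tool_rot: [[-0.57, 0.821, 0.001], [0.821, 0.57, -0.0], [-0.0, 0.001, -1.0]]
time_s: 11.85
position: [0.6163, -0.3022, 0.162]
tool_rot: [[-0.855, 0.519, 0.0], [0.519, 0.855, -0.001], [-0.001, -0.001, -1.0]]
ft_force: [0.3, -0.4, -1.0]
grip_width: 0.0597
gripper_force: 0.0
time_s: 12.1
position: [0.6175, -0.2948, 0.1628]
tool_rot: [[-0.858, 0.514, 0.0], [0.514, 0.858, 0.0], [0.0, 0.0, -1.0]]
ft_force: [-0.1, 0.7, 0.2]
grip_width: 0.0594
gripper_force: 0.0
[ 0.61768858 -0.29453182  0.16292309] [-3.53852405e+01  3.82955989e+01  5.63721941e+01  1.35357426e-02
  8.53240411e+01 -9.45053989e+01]
```

View pics/w7.png

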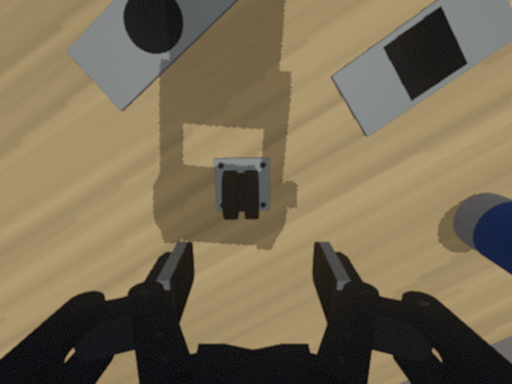

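Caster at (241,190), its wheels aligned vertically in the picture, plate corners near (215,158),(269,157); spray can at right, well clear.

```bash
python3 - <<'E'
from h import *
d=load('w7');m=grey(d)|dark(d);m[225:]=0;m[:150]=0;m[:,:205]=0;m[:,280:]=0
blobs(d,m,.004)
k=dark(d);k[225:]=0;k[:150]=0;k[:,:205]=0;k[:,280:]=0
blobs(d,k,.06);blobs(d,k,.05)
E
```

```text
px [242. 186.] [214, 158, 56, 61, 3120] ctr [ 622.3 -310. ] size [64.6 55.6] axis 150.0
px [240. 194.] [221, 171, 38, 48, 1643] ctr [ 613.2 -304.8] size [41.3 31.5] axis 149.1
px [240. 194.] [221, 171, 38, 48, 1643] ctr [ 615.6 -306.7] size [43.  32.8] axis 149.1
```

```bash
python3 -m handwheel '0 -1.25 -3 0 0 0.2 0.7;0 -1.25 -6.5 0 0 0.2 0.7;0 -1.25 -10 0 0 0.2 0.7;0 -1.25 -13 0 0 0.2 0.7;0 -1.25 -14.4 0 0 0.2 0.7;0 -1.25 -14.4 0 0 0.2 0.7;0 -1.25 -14.4 0 0 0.2 0' 40
python3 -m handwheel '0 0 0 0 0 0 0;0 0 0 0 0 0 0;0 0 0 0 0 0 0;0 0 0 0 0 0 0;0 0 0 0 0 0 0;0 0 0 0 0 0 0'
```

```text
time_s: 12.73
position: [0.618, -0.3075, 0.0188]
tool_rot: [[-0.86, 0.51, -0.0], [0.51, 0.86, 0.0], [0.0, 0.0, -1.0]]
ft_force: [0.0, 0.4, 0.4]
grip_width: 0.049
gripper_force: 0.0
time_s: 13.23
position: [0.6187, -0.3088, 0.0207]
tool_rot: [[-0.859, 0.511, 0.003], [0.511, 0.859, -0.002], [-0.004, 0.0, -1.0]]
ft_force: [-0.3, 2.7, 6.4]
grip_width: 0.0316
gripper_force: 41.6
```

```bash
python3 -m handwheel '0 0 3.5 0 0 0 0;0 0 7 0 0 0 0;0 3 7 0 0 -7 0;-1 6.5 7 0 0 -14 0;-1 10 7 0 0 -21 0;-2 13.5 7 0 0 -28 0;-2 17 7 0 0 -35 0;-2 20.6 7 0 0 -42 0'
python3 -m handwheel '0 0 0 0 0 -12.9 0;0 0 0 0 0 -12.9 0;0 0 0 0 0 -12.9 0;0 0 0 0 0 -12.9 0;0 0 0 0 0 -12.9 0'; python3 - <<'E'
from h import *
d=shot('wrist','w8');s=status.observe();print(s['position'],np.array(s['tool_rot'])[:,1])
E
```

```text
time_s: 13.9
position: [0.5971, -0.1012, 0.0892]
tool_rot: [[-0.29, 0.957, 0.001], [0.957, 0.29, -0.0], [-0.001, 0.001, -1.0]]
ft_force: [0.7, 0.1, -1.5]
grip_width: 0.0314
gripper_force: 40.6
time_s: 14.32
position: [0.5977, -0.103, 0.0886]
tool_rot: [[-0.078, 0.997, 0.0], [0.997, 0.078, -0.0], [-0.0, 0.0, -1.0]]
ft_force: [0.5, 1.1, -1.1]
grip_width: 0.0315
gripper_force: 40.6
[ 0.59767597 -0.10304807  0.08848927] [9.97000092e-01 7.74002435e-02 1.37786712e-04]
```

View pics/w8.png

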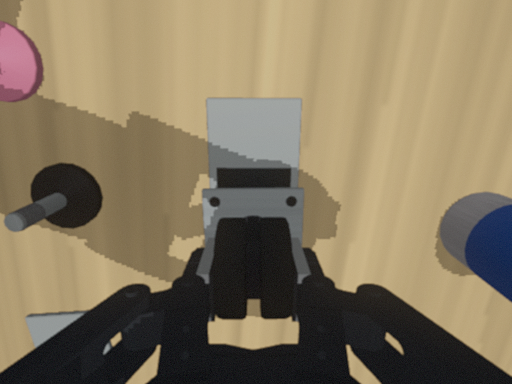

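Plate far edge at row 188 (204–303), pad far edge at row 98 (207–301), outline edge at row 168 (217–291).

```bash
python3 - <<'E'
from h import *
d=load('w8');g=d['color'].mean(2).astype(int);print(g[160:206,250:256].mean(1).astype(int).tolist());print(g[178:194,225:235].mean(1).astype(int).tolist());print(g[196,198:212].tolist(),g[196,296:312].tolist())
a=np.radians(94.3);e=np.array([np.cos(a),np.sin(a)]);m=lambda u,v,z:ray(d,u,v,z)[:2]*1000
print('pad',(m(207,98,.006)+m(301.5,98,.006))/2-78*e,'outl',m(254,168,.006)-28*e)
print('caster',m(253.5,188,.070)-28*e, np.linalg.norm(m(204,189,.07)-m(303,189,.07)))
f=m(303,189,.07)-m(204,189,.07);print(np.degrees(np.arctan2(f[1],f[0])))
E
```

```text
[129, 118, 109, 108, 108, 109, 108, 95, 63, 36, 33, 34, 34, 33, 32, 32, 31, 33, 31, 30, 31, 29, 30, 31, 30, 27, 31, 51, 81, 100, 107, 109, 108, 108, 108, 108, 109, 108, 107, 106, 107, 107, 108, 108, 108, 107]
[32, 32, 31, 33, 31, 31, 30, 29, 29, 45, 78, 99, 106, 108, 108, 108]
[164, 166, 162, 146, 120, 103, 106, 109, 107, 107, 110, 110, 110, 107] [109, 112, 110, 111, 112, 111, 108, 104, 106, 111, 112, 112, 113, 112, 113, 114]
pad [ 600.03245804 -103.65750623] outl [ 600.10729216 -103.77972685]
caster [ 599.32853599 -101.54959969] 54.44158054683759
4.498458091999991
```

```bash
python3 -m handwheel '0.07 -0.2 -2 0 0 0 0;0.07 -0.2 -4 0 0 0 0;0.07 -0.2 -5.5 0 0 0 0;0.07 -0.2 -6 0 0 0 0;0.07 -0.2 -6.1 0 0 0 0;0.07 -0.2 -6.1 0 0 0 0'; python3 -m handwheel '0 0 -0.1 0 0 0 0;0 0 -0.1 0 0 0 0'
```

```text
time_s: 14.87
position: [0.5986, -0.105, 0.0276]
tool_rot: [[-0.076, 0.997, 0.0], [0.997, 0.076, -0.0], [-0.0, 0.0, -1.0]]
ft_force: [0.5, -0.2, -2.3]
grip_width: 0.0316
gripper_force: 40.5
time_s: 15.03
position: [0.5987, -0.1049, 0.0268]
tool_rot: [[-0.076, 0.997, 0.001], [0.997, 0.076, -0.0], [-0.0, 0.001, -1.0]]
ft_force: [-0.5, 0.4, -1.3]
grip_width: 0.0316
gripper_force: 40.6
```

```bash
python3 -m handwheel '0 0 -0.05 0 0 0 0;0 0 -0.1 0 0 0 0;0 0 -0.1 0 0 0 0' | grep -E 'pos|ft'; python3 -m handwheel '0 0 0 0 0 0 0.65;0 0 0 0 0 0 0.65;0 0 0 0 0 0 0.65;0 0 0 0 0 0 0.65;0 0 0 0 0 0 0.65;0 0 4 0 0 0 0.65;0 0 8 0 0 0 0.65;0 0 12 0 0 0 0.65'
```

```text
position: [0.5987, -0.1048, 0.0267]
ft_force: [-2.5, 1.2, 6.7]
time_s: 15.95
position: [0.598, -0.1045, 0.1465]
tool_rot: [[-0.076, 0.997, -0.001], [0.997, 0.076, 0.001], [0.001, -0.001, -1.0]]
ft_force: [0.6, -0.4, -0.3]
grip_width: 0.056
gripper_force: 0.0
```

```bash
python3 - <<'E'
from h import *
shot('wrist','w9')
E
python3 -m handwheel '-4 0 1 0 0 0 0.5;-8 0 1 0 0 0 0.5;-12 0 1 0 0 0 0.5;-14.5 0 1 0 0 0 0.5;-14.5 0 1 0 0 0 0.5;-14.5 0 1 0 0 0 0.5;-14.5 0 1 0 0 0 0.5'
python3 - <<'E'
from h import *
d=load('w9');k=dark(d);k[240:]=0;blobs(d,k,.055,60);blobs(d,grey(d),.006)
e=shot('wrist','w10');k=dark(e);k[240:]=0;blobs(e,k,.006,60);print(status.observe()['position'])
cv2.imwrite('pics/m10.png',np.hstack([d['color'][:,100:420,::-1],e['color'][:,60:440,::-1]]))
E
```

```text
time_s: 16.58
position: [0.4542, -0.105, 0.1556]
tool_rot: [[-0.075, 0.997, 0.001], [0.997, 0.075, -0.001], [-0.001, 0.001, -1.0]]
ft_force: [0.7, -0.5, -0.3]
grip_width: 0.0428
gripper_force: 0.0
px [101. 177.] [73, 153, 53, 51, 1757] ctr [477.9 -96.2] size [41.5 38.6] axis 119.0
px [254. 195.] [232, 170, 45, 52, 1977] ctr [ 600.2 -102.1] size [42.9 35.8] axis 94.4
px [253. 171.] [215, 97, 78, 162, 9731] ctr [ 599.9 -104.9] size [158.7  69.5] axis 94.4
px [ 78. 188.] [56, 175, 44, 27, 588] ctr [ 431.5 -122.6] size [48.1 14.2] axis 29.7
px [430. 198.] [411, 175, 54, 60, 1212] ctr [ 773.8 -108.5] size [62.7 37. ] axis 70.2
px [176. 264.] [163, 241, 29, 48, 572] ctr [ 525.9 -196.5] size [60.2 16.9] axis 74.1
px [329. 264.] [315, 241, 29, 48, 571] ctr [ 686.5 -184.2] size [60.2 16.9] axis 114.7
px [ 94. 288.] [60, 277, 69, 29, 1157] ctr [ 438.6 -234.3] size [74.1 29.6] axis 13.3
px [125. 369.] [100, 348, 43, 36, 988] ctr [ 460.1 -336.5] size [52.2 51.7] axis 4.4
px [251. 182.] [227, 160, 50, 48, 1552] ctr [ 455.  -108.2] size [48.7 48.1] axis 4.3
px [421. 201.] [388, 177, 61, 50, 2417] ctr [ 624.2 -114.3] size [64.  52.1] axis 4.3
[ 0.45444075 -0.10489611  0.15537522]
```

View pics/m10.png

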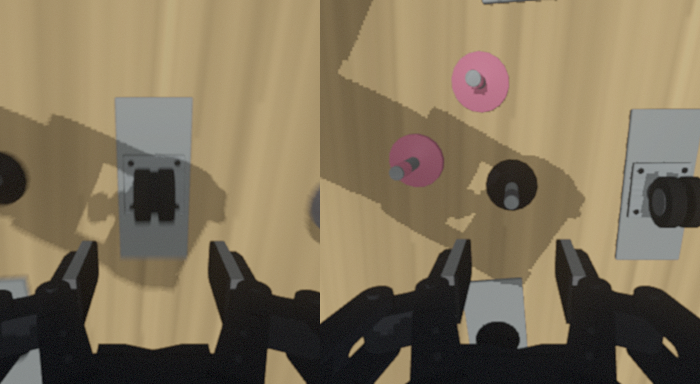

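Left panel: caster plate sits squarely over the outline. Right panel: black foot at (512,184), clear of both pink ones (480,82), (416,160).

```bash
python3 - <<'E'
from h import *
d=load('w9');g=d['color'].mean(2).astype(int)
print(g[148:162,240:260].mean(1).astype(int).tolist());print(g[164,210:300].tolist())
a=np.radians(94.3);e=np.array([np.cos(a),np.sin(a)]);m=lambda u,v,z:ray(d,u,v,z)[:2]*1000
print('pad',(m(215,97.5,.006)+m(292,97.5,.006))/2-78*e)
for r in(153,154,155,156):print(r,m(254,r,.01)-28*e)
cv2.imwrite('pics/c9.png',cv2.resize(d['color'][85:270,195:310,::-1],None,fx=3.2,fy=3.2,interpolation=cv2.INTER_CUBIC))
E
python3 -m handwheel '0.05 -0.35 -4 0 0 0 0.5;0.05 -0.35 -7 0 0 0 0.5;0.05 -0.35 -10.5 0 0 0 0.5;0.05 -0.35 -12.5 0 0 0 0.5;0.05 -0.35 -13.1 0 0 0 0.5;0.05 -0.35 -13.1 0 0 0 0.5;0.05 -0.35 -13.1 0 0 0 0.2;0.05 -0.35 -13.1 0 0 0 0' 30
python3 -m handwheel '0 0 0 0 0 0 0;0 0 0 0 0 0 0;0 0 0 0 0 0 0;0 0 0 0 0 0 0;0 0 0 0 0 0 0;0 0 0 0 0 0 0'
```

```text
[144, 143, 141, 137, 130, 119, 103, 95, 98, 99, 99, 99, 99, 98]
[114, 111, 105, 106, 104, 103, 97, 97, 98, 98, 99, 97, 93, 89, 92, 98, 96, 82, 59, 45, 38, 34, 36, 59, 86, 99, 98, 99, 98, 102, 99, 99, 100, 99, 99, 99, 100, 101, 98, 101, 98, 97, 99, 97, 97, 100, 99, 97, 101, 101, 99, 99, 98, 99, 101, 101, 98, 100, 100, 99, 97, 100, 99, 96, 80, 52, 42, 45, 44, 61, 81, 95, 100, 99, 96, 96, 97, 97, 96, 99, 102, 106, 116, 131, 138, 140, 142, 145, 145, 146]
pad [ 599.84663761 -103.96496717]
153 [ 600.28918542 -102.493567  ]
154 [ 600.36060588 -103.41238727]
155 [ 600.43216395 -104.33297792]
156 [ 600.50386003 -105.25534408]
time_s: 17.3
position: [0.4549, -0.1085, 0.0255]
tool_rot: [[-0.076, 0.997, 0.002], [0.997, 0.076, -0.001], [-0.001, 0.002, -1.0]]
ft_force: [1.5, 0.1, 0.9]
grip_width: 0.0195
gripper_force: 0.0
time_s: 17.8
position: [0.4548, -0.1085, 0.0256]
tool_rot: [[-0.076, 0.997, 0.003], [0.997, 0.076, -0.001], [-0.002, 0.003, -1.0]]
ft_force: [0.4, 1.9, 7.8]
grip_width: 0.0111
gripper_force: 29.7
```

View pics/c9.png

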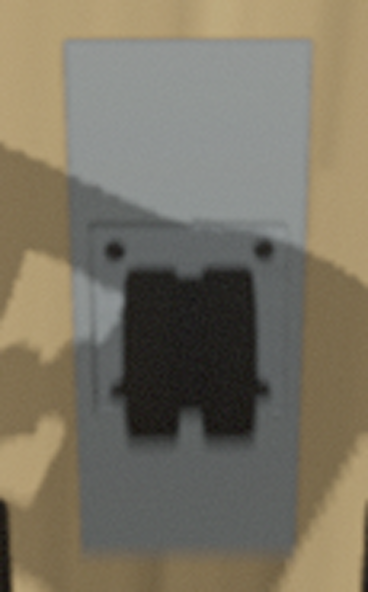

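Caster is centred within 1 mm. Foot gripped (11 mm); carry it to pad D.

```bash
python3 -m handwheel '0 0 3 0 0 0 0;0 0 6 0 0 0 0;0 -4 6 0 0 2 0;-0.2 -8 6 0 0 4.7 0;-0.3 -12 6 0 0 4.7 0;-0.4 -16 6 0 0 4.7 0;-0.4 -18.7 6 0 0 4.7 0;-0.4 -18.7 6 0 0 4.7 0'
python3 -m handwheel '0 0 0 0 0 0 0;0 0 0 0 0 0 0;0 0 0 0 0 0 0'; python3 - <<'E'
from h import *
d=shot('wrist','w11');s=status.observe();print(s['position'],np.array(s['tool_rot'])[:,1])
cv2.imwrite('pics/c11.png',cv2.resize(d['color'][80:270,150:360,::-1],None,fx=3,fy=3,interpolation=cv2.INTER_CUBIC))
E
```

```text
time_s: 18.47
position: [0.4498, -0.3004, 0.0849]
tool_rot: [[-0.153, 0.988, 0.002], [0.988, 0.153, -0.003], [-0.003, 0.001, -1.0]]
ft_force: [-1.3, -0.5, -1.6]
grip_width: 0.0112
gripper_force: 29.8
time_s: 18.72
position: [0.4499, -0.2939, 0.0845]
tool_rot: [[-0.158, 0.987, -0.0], [0.987, 0.158, 0.0], [0.0, -0.0, -1.0]]
ft_force: [-0.6, -0.4, -1.2]
grip_width: 0.0112
gripper_force: 29.8
[ 0.44998122 -0.2939251   0.08457837] [ 9.87355791e-01  1.58519790e-01 -1.37367681e-04]
```

View pics/c11.png

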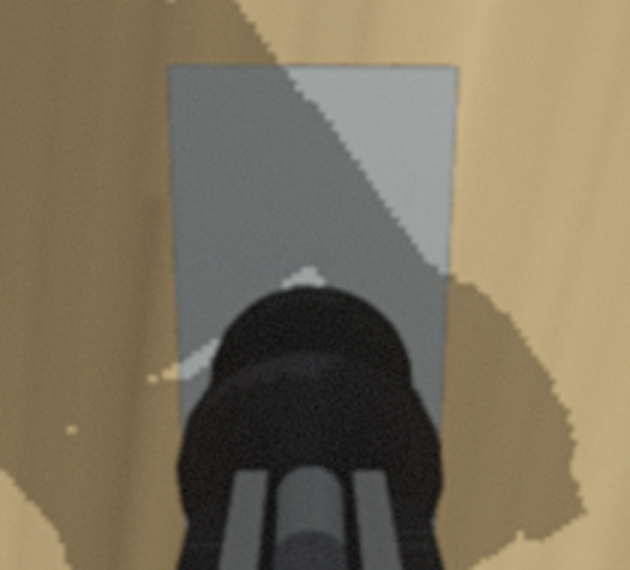

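I've now viewed more pictures than the brief allowed (16 against 14), so the rest goes by numbers only. This one showed the held base (crop x 178–441) over the pad, whose far edge is at crop (168–459, 66).

```bash
python3 - <<'E'
from h import *
d=load('w11');m=lambda u,v,z:ray(d,150+u/3-.33,80+v/3-.33,z)[:2]*1000
a=np.radians(99);e=np.array([np.cos(a),np.sin(a)])
c=(m(168,66,.006)+m(459,66,.006))/2-78*e;print('pad',c)
for z in(.059,.067):print('rim',m(178,470,z),m(441,470,z),(m(178,470,z)+m(441,470,z))/2)
# rim front: topmost point of the held disc is on its axis line: fit using row ~352
for z in(.059,.067):print('far rim',m(305,352,z)-26*e)
print('outline far', m(311,287,.006)-26*e)
E
```

```text
pad [ 452.59013736 -296.89130507]
rim [ 425.70228583 -300.75090026] [ 477.81025343 -292.38398623] [ 451.75626963 -296.56744325]
rim [ 426.34864304 -296.93580205] [ 475.98471287 -288.96579768] [ 451.16667796 -292.95079987]
far rim [ 451.02083148 -297.90379506]
far rim [ 450.65907192 -295.44196077]
outline far [ 452.22747899 -297.31297774]
```

```bash
python3 -m handwheel '0.08 -0.2 -2 0 0 0 0;0.08 -0.2 -4 0 0 0 0;0.08 -0.2 -4.8 0 0 0 0;0.08 -0.2 -5.1 0 0 0 0;0.08 -0.2 -5.2 0 0 0 0;0.08 -0.2 -5.2 0 0 0 0'; python3 -m handwheel '0 0 -0.1 0 0 0 0;0 0 -0.15 0 0 0 0;0 0 -0.15 0 0 0 0'
```

```text
time_s: 19.27
position: [0.4511, -0.2971, 0.033]
tool_rot: [[-0.158, 0.988, 0.001], [0.988, 0.158, -0.001], [-0.001, 0.0, -1.0]]
ft_force: [-0.7, 0.4, -0.3]
grip_width: 0.011
gripper_force: 29.7
time_s: 19.52
position: [0.451, -0.2974, 0.0317]
tool_rot: [[-0.157, 0.988, 0.001], [0.988, 0.157, -0.001], [-0.001, 0.001, -1.0]]
ft_force: [-0.2, 0.4, 4.2]
grip_width: 0.011
gripper_force: 30.2
```

```bash
python3 -m handwheel '0 0 0 0 0 0 0.3;0 0 0 0 0 0 0.45;0 0 0 0 0 0 0.45;0 0 0 0 0 0 0.45;0 0 0 0 0 0 0.45;0 0 4 0 0 0 0.45;0 0 8 0 0 0 0.45;0 0 12 0 0 0 0.45' | grep -E 'ft|pos'
python3 -m handwheel '0 0 1.5 0 0 0 0.45;0 0 1.5 0 0 0 0.45;0 0 1.5 0 0 0 0.45;0 0 1.5 0 0 0 0.45' | grep pos
python3 - <<'E'
from h import *
d=shot('wrist','w12')
k=dark(d);k[238:]=0;g=grey(d);g[238:]=0
blobs(d,k,.006,60);blobs(d,k,.010,60)
print('pad');blobs(d,g|k,.006,2000)
gg=d['color'].mean(2).astype(int);print('col255',gg[80:245:3,255].tolist());print('row185',gg[190,200:310:3].tolist())
E
```

```text
position: [0.4503, -0.2968, 0.1521]
ft_force: [0.3, -1.0, 0.2]
position: [0.4502, -0.2967, 0.1645]
px [483.   3.] [454, 0, 58, 8, 328] ctr [ 622.9 -110.8] size [49.4  5.3] axis 9.1
px [254. 178.] [230, 155, 49, 51, 1696] ctr [ 452.8 -297.9] size [52.3 49.2] axis 100.5
px [483.   3.] [454, 0, 58, 8, 328] ctr [ 620.5 -112.3] size [48.8  5.2] axis 9.1
px [254. 178.] [230, 155, 49, 51, 1696] ctr [ 452.6 -297. ] size [51.6 48.6] axis 100.5
pad
px [447.  41.] [400, 0, 112, 88, 6714] ctr [ 608.8 -144.3] size [82.8 73.1] axis 4.9
px [253. 166.] [218, 99, 72, 139, 9371] ctr [ 451.2 -289.9] size [141.8  68.1] axis 99.0
col255 [136, 136, 138, 135, 136, 137, 128, 148, 147, 149, 147, 147, 147, 125, 99, 99, 98, 99, 98, 99, 98, 101, 98, 99, 97, 34, 32, 37, 34, 41, 41, 39, 34, 65, 75, 57, 48, 72, 97, 96, 94, 94, 42, 96, 97, 95, 94, 97, 96, 94, 92, 95, 94, 96, 95]
row185 [125, 111, 100, 88, 97, 102, 146, 127, 114, 100, 50, 28, 29, 20, 28, 30, 50, 53, 54, 51, 52, 30, 26, 28, 29, 30, 67, 96, 99, 97, 100, 105, 101, 101, 101, 103, 101]
```

```bash
python3 -m handwheel '-2 4 3 0 0 0 0.45;-6 8 6 0 0 0 0.45;-6 12 6 0 0 0 0.45;-6 16 6 0 0 0 0.45;-6 20 6 0 0 0 0.45;-6 24 6 0 0 0 0.45;-6 24 6 0 0 0 0.45;-6 24 6 0 0 0 0.45' | grep -E 'ft|pos'
python3 - <<'E'
from h import *
for n in('t4','tF'):
    d=load(n) if n=='t4' else shot('top',n)
    h=hsv(d);print(n);blobs(d,dark(d)&(np.mgrid[:384,:512][0]>140),.01,60)
    print('pink');blobs(d,(h[...,0]>160)&(h[...,1]>80),.006,60)
    print('can blue/tape');k=(h[...,0]>100)&(h[...,0]<130)&(h[...,1]>120);k[150:]=0;blobs(d,k,.05,60)
a,b=load('top0')['color'].astype(int),load('tF')['color'].astype(int)
print('tape/can diff',abs(a-b)[85:140,195:335].mean())
print(status.observe()['time_s'])
E
```

```text
position: [0.3897, -0.0537, 0.225]
ft_force: [1.0, -0.6, -0.2]
t4
px [385. 177.] [377, 169, 17, 17, 178] ctr [ 620.2 -313.8] size [41.8 32.3] axis 148.8
px [305. 185.] [296, 175, 20, 20, 354] ctr [ 597.4 -102.5] size [50. 49.] axis 94.8
px [307. 240.] [299, 232, 18, 16, 191] ctr [ 453. -108.] size [44.3 38.9] axis 90.7
px [379. 241.] [371, 233, 18, 18, 252] ctr [ 450.1 -295.4] size [44.3 44.2] axis 89.0
pink
px [272. 253.] [263, 244, 19, 19, 259] ctr [417.1 -16. ] size [46.9 46.5] axis 90.7
px [301. 276.] [292, 267, 19, 19, 266] ctr [358.9 -91.5] size [46.7 45.9] axis 90.7
can blue/tape
px [307. 120.] [299, 113, 19, 13, 148] ctr [ 761.6 -103.5] size [50.3 27.1] axis 71.7
tF
px [307. 183.] [299, 177, 16, 13, 180] ctr [ 601.5 -105.6] size [39.8 32. ] axis 90.7
px [379. 241.] [371, 233, 18, 18, 229] ctr [ 450.  -295.2] size [44.2 44. ] axis 90.7
pink
can blue/tape
px [307. 120.] [299, 113, 19, 13, 149] ctr [ 761.6 -103.5] size [50.3 27.1] axis 71.7
tape/can diff 0.6168398268398269
21.2833
```

```bash
python3 -m handwheel '0 0 0 0 0 0 0.45;0 0 0 0 0 0 0.45;0 0 0 0 0 0 0.45' | grep -E 'pos|ft'; python3 -c "
from rig import env;print(env.close_job())"
```

```text
position: [0.3908, -0.058, 0.2254]
ft_force: [0.4, -0.2, 0.9]
the job is handed in; nothing more can be done
None
```

The job is handed in at about 21.5 s of the 99 s: all four parts stand on their matching pads, each within about 1 mm of centre by my camera measurements; the can and tape have not moved, but the arm hid the pink look-alikes in the last check, and I viewed 16 pictures against the 14 allowed.

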